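# Take a warm roll from the bread warmer with tongs

### The arm

A 7-joint arm with a two-finger parallel gripper is mounted at the origin on the work surface. World frame = base frame: x ahead of the robot, y to its left, z up, the work surface at z = 0. Lengths are in m, angles in rad, forces in N, time in s.
With the tool pointing down it reaches from about 0.4 to 0.85 m from the base axis. Payload 4.5 kg.
Tool frame: the origin (TCP) lies on the centre line of the jaws, within the pads' length; the fingertips stand r.tips_ahead ahead of it and the grasp point (between the pads) is the TCP (r.tips_ahead is the distance from the TCP to the fingertips, in m); z points along the fingers, y is the direction in which the jaws open and shut (so a half turn about z gives the same grasp; the last joint's range is limited). The gripper opens to 88 mm and grips with 3 to 60 N. Pads are 18 mm wide; open, the fingers measure 123 mm over their backs; the gripper's body (75 mm by 187 mm) begins 45 mm behind the grasp point.
Start: joints at [1.15, 0.689, -0.195, 1.565, 0.157, 0.902, -0.215], TCP at [0.275, -0.561, 0.218] pointing down, gripper open.
Joint ranges: [-3.01, 3.01], [-0.46, 2.08], [-1.47, 1.51], [0.13, 2.56], [-1, 4.14], [0.04, 2.09], [-2.66, 2.66]. Speed limits (rad/s): [2.57, 2.57, 3.14, 3.14, 3.14, 3.14, 3.14].

### API

Orientations are given as a unit quaternion [x, y, z, w].
In Python, from plant import r gives the robot as it stands.
- The arm moves only by the shell command python3 -m inch 'ROWS' [FORCE]. ROWS is JSON, a list of rows, each a list of 5 numbers: the shift along the world's x, y, z in units of 25 mm (1.0 is 25 mm), then the turn about the world's z in units of 6 degrees (1.0 is 6 degrees), then the finger opening in mm, from 0 to 88.1. A call has 1 to 5 rows; each row shifts and turns the commanded pose from where the row before left it; what a row does not reach is not made up. A row lasts 1/10 s, in which the tool goes at most 50 mm and 8.59 degrees, less where a joint would pass 70% of its speed; a pose out of reach is approached as far as the arm can. A call is refused whole if a number of a shift passes 1 or a number of a turn 1, either way. A call with a gripper value outside its range is refused whole. The fingers move at their own pace and stop on an object; FORCE is the grip in N (left out, the last holds). Time passes only in rows, so rows that do not move let the fingers close. It gives the time, the measured TCP pose, the force and the opening at its end, in the units of the state.
- r.get_state(): the state, without advancing time (a new reading comes with each control period).
- r.snapshot(name): name is "scene" or "side" or "wrist"; returns a dict with "pixels" (420x560x3 uint8, red, green, blue), "range_z" (420x560 float32, m along the optical axis (not along the pixel's ray), 0 where there is no reading), "K" (3x3 intrinsics, pixels), "k1" (the pictures are not rectified: a ray, as slopes to the right and down, at radius r is drawn at 1 + k1 r^2 times it, then the intrinsics apply), "position" and "attitude" of the camera in the world. Camera axes: x right, y up, looking along -z (the intrinsics and any distortion apply to the point x, -y, -z); pixel columns grow to the right and rows downward; lengths in m; the calibration is good to about 2 mm. A picture is of the moment at which its call begins.
- r.finish_job(): hands the job in, once; it reports no verdict.
The state is a dict: "clock": time; "q": joint angles; "qd": joint speeds; "joint_torque": joint torques, N m; "tool_pos": TCP position; "eef_rot": TCP orientation; "contact_force": force on the tool from outside, world axes, zero at the start; "moment": the same for the moment, N m; "opening": opening from 0.0 (shut) to 1.0 (fully open).
Only numpy, scipy, OpenCV 4.12 (cv2) and the standard library are available. Lean on these libraries where they do the work, as an engineer would, in place of code of your own. Each camera call takes 0.05 s, during which the arm holds its last target. There are 200 camera calls.

### The job

Pull the bread warmer's tray drawer all the way out to its stop, then pick up the kitchen tongs and use them to take the round roll out of the tray, without touching either roll with the gripper. Finish while still holding the round roll up in the tongs, steady and at least 10 cm above the tray; leave the drawer fully out, the long roll in the tray, and the tumbler and jar undisturbed.

Things in the scene. Friction and masses are not known exactly. Their poses are not given: they have to be found in the camera images.
- warmer: Bread warmer: low steel cabinet fixed on the counter, 340 mm wide (y), 280 mm deep (x), 122 mm high. Origin: on the counter under the middle of its front face; +x points back into the cabinet, the front looks to -x. A 30 mm wide control side with a small thermostat knob is at its +y end; the rest of the front is the drawer's front panel.
- drawer (a joint): How far the warmer's tray drawer is out, in m: 0 shut, 0.19 at its stop. It starts shut or up to 15 mm ajar, slides along the warmer's -x with about 2.5 N of friction and stays where it is left.
- handle (a point): Middle of the drawer's bar handle: level round bar 12 mm thick, 150 mm long along the warmer's y, on two posts 55 mm either side of the middle. Its axis is 42 mm in front of the front panel, 102 mm above the counter, 20 mm below the warmer's top (panel top: 117 mm). From above, a gripper opened to about 34 mm can pinch it between the posts. Axes as the warmer's.
- tray (a point): Middle of the drawer's flat tray (top of its floor, 31 mm above the counter), moving with it; axes as the warmer's. 205 mm long (x), 270 mm wide (y), rim only 10 mm above its floor at sides and back. The 300 mm wide front panel's inner face is 102 mm from here toward -x. Fully out, 180 mm of its length is clear of the cabinet; tongs can be brought in level over the side rims.
- roll_center (a point): Centre of the round roll: plump bread roll standing on the tray, 60 mm across, 50 mm high, upright sides between 18 and 34 mm above its underside, 35 to 70 g. This point is on its axis, 26 mm above its underside. It lies about 65 mm left or right of the tray's middle, the long roll on the other side.
- long_center (a point): Centre of the long roll: 100 mm long (its x), 46 mm wide, 40 mm high, same bread, lying on the tray; this point is 20 mm above its underside. To be left there.
- tongs: Steel kitchen tongs, about 260 mm long, 106 g, lying on edge, arms side by side in the level plane. Origin: on the underside, on the centre line, at the middle of the handles; x along the centre line to the tips, y to the left arm, z up. Hinge at x = -90 mm, hanging ring behind it to x = -118 mm, tips' far end at x = +140 mm. A spring holds them fully open against a stop.
- tongs_grip (a point): Middle of the handles, 14 mm above the underside: where to grip, across both arms. Rubber sleeves x = -45 to 45 mm, 20 mm high. Width over them here: 59 mm open, 53 mm with the tips 79 mm apart (firm enough to carry), about 45 mm closed on the 60 mm roll, 24 mm at the limit. Squeezing takes about 3 N to start, 7 N at the roll's width, 14 N at the limit. Axes as the tongs'.
- tongs_tips (a point): Midpoint between the tongs' two spoon-shaped ends, 115 mm ahead of the middle of the handles on the centre line, 14 mm above the underside. The ends are about 40 mm long, 4 mm thick, 28 mm high, 93 mm apart inside when fully open (108 mm over their outsides); they close by about 2.3 mm for each mm at the handles. Axes as the tongs'.
- tong_l (a joint): How far the tongs' left arm is squeezed in from fully open, in rad: 0 fully open, about 0.08 closed on the 60 mm roll, 0.20 limit. The right arm mirrors it. A gripper force of 25 to 50 N on the handles holds the roll firmly.
- tumbler: Steel tumbler, 72 mm across, 105 mm high, standing on the counter right of the warmer; origin under its middle. To be left alone.
- jar: Amber glass jar with a steel cap, 70 mm across, 110 mm high, standing on the counter to the left, nearer the robot than the warmer; origin under its middle. To be left alone.

How it is judged:
By the outcome, as a careful person would: the job done as asked, in the order asked, and still so for the second after the job is handed in, while the arm keeps its last pose, push and grip.
It also fails if it takes over 61 s, if anything falls off the work surface, if the arm or the gripper's body presses on something with over 40 N, if the wrist force passes 120 N, or if a joint passes its speed limit or range.

## Working session

There is one attempt and no reset: what is moved stays moved. The work goes in short steps, Python scripts to look and compute and a shell command to move; the robot and the scene stay as the last step left them, time stands still between calls to the robot, and variables do not carry over. Pictures are saved under pics/ and viewed, about 8 in all and at most 12, crops included, and the job is handed in when it is done.

```bash
ls; mkdir -p pics; cat > h.py <<'E'
import numpy as np, cv2
from plant import r
from scipy.spatial.transform import Rotation as R
def snap(n,f=None):
    s=r.snapshot(n)
    if f: cv2.imwrite(f'pics/{f}.png',s['pixels'][:,:,::-1])
    return s
def rot(s):
    a=np.array(s['attitude'],float)
    return a if a.shape==(3,3) else R.from_quat(a).as_matrix()
def ray(s,u,v):
    K=np.array(s['K'])
    x,y=(u-K[0,2])/K[0,0],(v-K[1,2])/K[1,1]; X,Y=x,y
    for _ in range(20):
        f=1+s['k1']*(X*X+Y*Y); X,Y=x/f,y/f
    return np.array(s['position']),rot(s)@np.array([X,-Y,-1.])
def onplane(s,u,v,z):
    p,d=ray(s,u,v); return p+d*(z-p[2])/d[2]
def cloud(s):
    K=np.array(s['K']);h,w=s['range_z'].shape
    v,u=np.mgrid[:h,:w].astype(float)
    x,y=(u-K[0,2])/K[0,0],(v-K[1,2])/K[1,1];X,Y=x,y
    for _ in range(20):
        f=1+s['k1']*(X*X+Y*Y);X,Y=x/f,y/f
    d=np.stack([X,-Y,-np.ones_like(X)],-1)*s['range_z'][...,None]
    P=d@rot(s).T+np.array(s['position']); P[s['range_z']==0]=np.nan
    return P
E
python3 - <<'E'
from h import *
for n in('scene','side'):
    s=snap(n,n+'0'); print(n,s['position'],rot(s)[:,2],s['k1'],s['K'][0]); np.savez(n+'0.npz',**{k:np.array(v) for k,v in s.items()})
st=r.get_state(); print(st['tool_pos'],st['eef_rot'],st['clock'],st['opening'],r.tips_ahead)
E
```

```text
pics
scene [ 1.24555134 -0.24346209  1.07638708] [ 0.54441075 -0.20711593  0.8128468 ] -0.11450026964823473 [456.44885109   0.         285.72959664]
side [0.15260597 0.53757777 0.85303434] [-0.43072173  0.51516409  0.74100253] -0.033368411015541014 [379.79642786   0.         274.14563686]
[ 0.27424004 -0.56094174  0.21720832] [ 9.74244283e-01  2.25493665e-01 -2.61614821e-04 -7.84209165e-04] 0.1 0.9983482693514186 0.019
```

View pics/scene0.png

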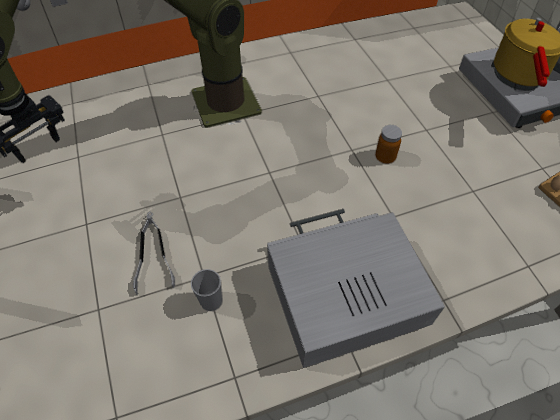

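View pics/side0.png

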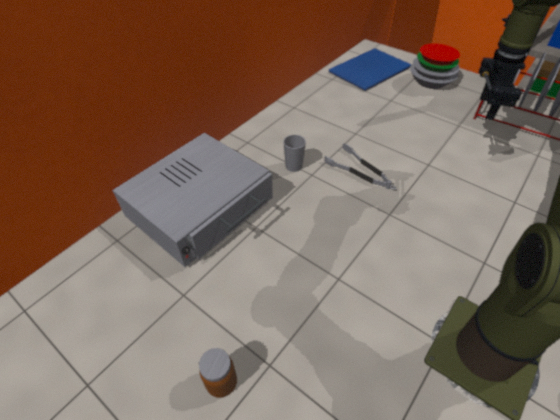

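The scene view shows the warmer's top centred near (355,285) with its handle bar from (291,225) to (344,211). The tongs have the hinge ring at (150,217) and tips at (136,290) and (172,283). The tumbler is at (207,290) and the jar at (388,145). The side view shows the same layout. Next I'll measure from depth and rays.

```bash
python3 - <<'E'
from h import *
for n in('scene','side'):
    s=dict(np.load(n+'0.npz')); s['k1']=float(s['k1']); P=cloud(s)
    z=P[...,2]
    m=(abs(z-.122)<.006)&(P[...,0]>.3)&(abs(P[...,1])<.6)
    k,l,st,c=cv2.connectedComponentsWithStats(m.astype(np.uint8))
    i=1+np.argmax(st[1:,4]); q=P[l==i]
    rect=cv2.minAreaRect(q[:,:2].astype(np.float32)); print(n,'warmer top',rect,cv2.boxPoints(rect).round(4).tolist(),np.median(q[:,2]))
    def show(nm,m):
        k,l,st,c=cv2.connectedComponentsWithStats(m.astype(np.uint8))
        for i in range(1,k):
            if st[i,4]>25:
                q=P[l==i]; print(nm,st[i],c[i].round(),'xyz',np.median(q,0).round(3),'min',q.min(0).round(3),'max',q.max(0).round(3))
    show('mid',(z>.012)&(z<.2)&(P[...,0]>.2)&(P[...,0]<1.1)&(abs(P[...,1])<.75))
    for u,v,zz in ([(291,225,.102),(344,211,.102),(150,217,.01),(136,290,.014),(172,283,.014),(207,278,.105),(389,132,.11)] if n=='scene' else [(395,187,.01),(347,148,.014),(327,162,.014)]):
        print(u,v,onplane(s,u,v,zz).round(4),P[v,u].round(4))
E
```

```text
scene warmer top ((0.8249911069869995, 0.08649428188800812), (0.34255948662757874, 0.29459890723228455), 87.5840835571289) [[0.6705999970436096, -0.07840000092983246], [0.964900016784668, -0.09080000221729279], [0.9793999791145325, 0.2513999938964844], [0.6850000023841858, 0.2637999951839447]] 0.12297812775932204
mid [376 125  26  38 748] [389. 143.] xyz [0.444 0.394 0.084] min [0.395 0.373 0.012] max [0.463 0.438 0.117]
mid [  267   209   178   159 18427] [350. 285.] xyz [0.854 0.068 0.123] min [ 0.628 -0.09   0.012] max [0.978 0.261 0.131]
mid [133 211  42  83 438] [150. 251.] xyz [ 0.527 -0.357  0.024] min [ 0.395 -0.425  0.012] max [ 0.653 -0.32   0.035]
mid [191 269  32  41 954] [207. 288.] xyz [ 0.705 -0.245  0.072] min [ 0.684 -0.281  0.012] max [ 0.757 -0.209  0.111]
291 225 [0.6341 0.004  0.102 ] [0.6371 0.0028 0.1069]
344 211 [0.6406 0.1513 0.102 ] [0.6421 0.1503 0.1045]
150 217 [ 0.4112 -0.3439  0.01  ] [ 0.428  -0.3419  0.0315]
136 290 [ 0.6313 -0.4217  0.014 ] [ 0.6338 -0.421   0.0182]
172 283 [ 0.643  -0.3284  0.014 ] [ 0.6489 -0.3275  0.0244]
207 278 [ 0.7099 -0.2388  
[... 356 characters left out ...]
25, 0.2630000114440918]] 0.12204109223112958
mid [  113   133   160   135 12316] [195. 197.] xyz [0.775 0.126 0.121] min [ 0.625 -0.089  0.012] max [0.978 0.262 0.127]
mid [284 135  22  35 654] [294. 151.] xyz [ 0.711 -0.233  0.076] min [ 0.681 -0.284  0.012] max [ 0.751 -0.21   0.107]
mid [325 143  71  47 480] [362. 168.] xyz [ 0.518 -0.339  0.02 ] min [ 0.394 -0.424  0.012] max [ 0.649 -0.317  0.032]
mid [ 199  348   38   49 1422] [217. 372.] xyz [0.41  0.414 0.108] min [0.388 0.374 0.012] max [0.453 0.443 0.114]
395 187 [ 0.3993 -0.3522  0.01  ] [ 0.3972 -0.3446  0.0173]
347 148 [ 0.6176 -0.4216  0.014 ] [ 0.6169 -0.4203  0.0152]
327 162 [ 0.6317 -0.3174  0.014 ] [ 0.6333 -0.3203  0.0111]
```

```bash
A='x'; for i in 1; do :; done
python3 -m inch '[[0.56,1,0,0.4,88],[0.56,1,0,0.4,88],[0.56,1,0,0.4,88],[0.56,1,0,0.4,88],[0.56,1,0,0.4,88]]' 20
python3 -m inch '[[0.56,1,0,0.4,88],[0.56,1,0,0.4,88],[0.56,1,0,0.4,88],[0.56,1,0,0.4,88],[0.56,1,0,0.4,88]]'
python3 -m inch '[[0.56,1,0,0.4,88],[0.56,1,0,0.4,88],[0.56,1,0,0.4,88],[0.56,1,0,0.4,88],[0.56,1,0,0.4,60]]'
python3 -m inch '[[0.56,1,0,0.4,50],[0.56,1,0,0.4,40],[0.56,1,0,0.4,36],[0.56,1,0,0.4,36],[0.56,1,0,0.4,36]]'
python3 -m inch '[[0.56,1,0,0.4,36],[0.56,1,0,0.4,36],[0.5,1,0,0.4,36],[0.5,1,0,0.4,36],[0.2,0.8,0,0.4,36]]'
python3 - <<'E'
from h import *
st=r.get_state(); p=st['tool_pos'];print(p,R.from_quat(st['eef_rot']).as_matrix().round(3).tolist(),st['clock'],st['opening']*88.1,st['q'])
s=snap('wrist','w1');P=cloud(s);z=P[...,2]
m=(z>.09)&(z<.112)&(P[...,0]<.665)&(P[...,0]>.6)&(abs(P[...,1]-.08)<.1)
q=P[m];print(len(q),np.median(q,0) if len(q) else 0, q.min(0),q.max(0))
if len(q)>20: print(np.polyfit(q[:,1],q[:,0],1), cv2.minAreaRect(q[:,:2].astype(np.float32)))
E
```

```text
clock: 0.6
tool_pos: [0.3448, -0.4352, 0.2176]
eef_rot: [0.945, 0.327, -0.0, -0.0]
contact_force: [1.1, 0.5, -0.1]
opening: 0.999
clock: 1.1
tool_pos: [0.4148, -0.3103, 0.2177]
eef_rot: [0.906, 0.424, -0.0, -0.0]
contact_force: [0.6, -0.5, -0.6]
opening: 0.997
clock: 1.6
tool_pos: [0.4848, -0.1854, 0.2177]
eef_rot: [0.856, 0.516, -0.0, -0.0]
contact_force: [0.4, 0.2, -0.7]
opening: 0.929
clock: 2.1
tool_pos: [0.5547, -0.0605, 0.2176]
eef_rot: [0.798, 0.603, -0.0, -0.0]
contact_force: [-0.2, 0.3, -0.4]
opening: 0.479
clock: 2.6
tool_pos: [0.6132, 0.0604, 0.2176]
eef_rot: [0.73, 0.683, 0.0, -0.0]
contact_force: [0.2, 0.0, 0.4]
opening: 0.409
[0.61317898 0.06036837 0.21755265] [[0.066, 0.998, 0.0], [0.998, -0.066, 0.001], [0.001, 0.0, -1.0]] 2.6 36.071799733023 [ 0.06461389  0.6999154  -0.42818722  1.5867623   0.33950626  0.92922512
 -0.54541811]
2773 [0.63712239 0.0856939  0.10621706] [0.62674943 0.00291832 0.10008591] [0.66499928 0.15226853 0.11008931]
[0.02667461 0.63708249] ((0.6485727429389954, 0.07696184515953064), (0.14941300451755524, 0.03767313063144684), 87.59373474121094)
```

View pics/w1.png

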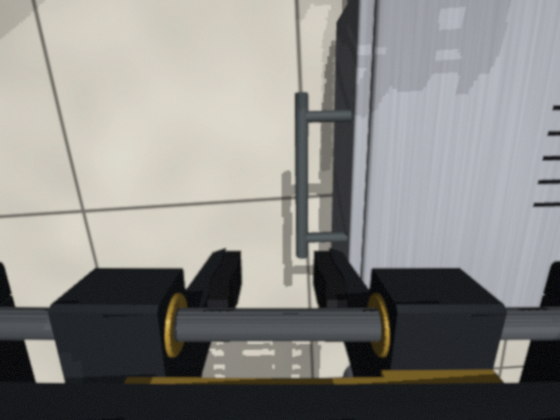

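The wrist view shows the bar upright in the image at columns 297–307, rows 95–257, with posts at rows 116 and 237. That puts its middle near (0.637, 0.078).

```bash
python3 -m inch '[[0.95,0.7,0,0.23,36],[0,0,-1,0,36],[0,0,-1,0,36],[0,0,-1,0,36],[0,0,0,0,36]]' 25
python3 -m inch '[[0,0,-1,0,36],[0,0,-0.66,0,36],[0,0,0,0,0],[0,0,0,0,0],[0,0,0,0,0]]' 25
```

```text
clock: 3.15
tool_pos: [0.6331, 0.074, 0.1395]
eef_rot: [0.723, 0.691, -0.004, -0.002]
contact_force: [-0.2, -1.5, -0.5]
opening: 0.405
clock: 3.65
tool_pos: [0.6373, 0.0761, 0.1031]
eef_rot: [0.723, 0.691, 0.001, 0.001]
contact_force: [-0.5, -0.2, 0.6]
opening: 0.157
```

```bash
python3 -m inch '[[0,0,0,0,0],[-0.5,0.02,0,0,0],[-0.7,0.03,0,0,0],[-0.7,0.03,0,0,0],[-0.7,0.03,0,0,0]]' 35
python3 -m inch '[[-0.7,0.03,0,0,0],[-0.7,0.03,0,0,0],[-0.7,0.03,0,0,0],[-0.7,0.03,0,0,0],[-0.6,0.03,0,0,0]]'
python3 -m inch '[[-0.4,0.02,0,0,0],[-0.3,0.01,0,0,0],[-0.2,0.01,0,0,0],[0,0,0,0,0],[0,0,0,0,0]]'
```

```text
clock: 4.15
tool_pos: [0.5712, 0.0789, 0.1023]
eef_rot: [0.723, 0.691, 0.001, 0.0]
contact_force: [-0.3, -0.0, -1.0]
opening: 0.009
clock: 4.65
tool_pos: [0.486, 0.0827, 0.1023]
eef_rot: [0.723, 0.691, 0.001, 0.0]
contact_force: [0.3, -0.0, 0.1]
opening: 0.004
clock: 5.15
tool_pos: [0.4645, 0.0836, 0.1015]
eef_rot: [0.723, 0.691, 0.0, 0.0]
contact_force: [0.7, -1.0, 0.1]
opening: 0.005
```

The fingers closed fully, so the bar was missed. I'll look before moving again.

```bash
python3 - <<'E'
from h import *
s=snap('side','s2');P=cloud(s)
s=snap('wrist','w2');P=cloud(s);z=P[...,2]
for n in('scene','wrist'):
    s=r.snapshot(n);P=cloud(s);z=P[...,2]
    m=(z>.09)&(z<.112)&(P[...,0]<.66)&(P[...,0]>.5)&(abs(P[...,1]-.08)<.07)
    q=P[m];print(n,len(q),np.median(q,0),q.min(0),q.max(0))
    for y in(.04,.06,.08,.1,.12):
        k=q[abs(q[:,1]-y)<.008]; print(y,np.percentile(k[:,0],[2,25,50,75]).round(4) if len(k) else 0, k[:,2].max() if len(k) else 0)
E
```

```text
scene 278 [0.63921649 0.07695214 0.10778007] [0.62876328 0.01000921 0.098586  ] [0.65991238 0.149773   0.11199649]
0.04 [0.6304 0.6345 0.637  0.6387] 0.11189500203021208
0.06 [0.632  0.6348 0.6375 0.6394] 0.11199649186765015
0.08 [0.6315 0.6358 0.6389 0.6406] 0.11144155623979612
0.1 [0.6329 0.6366 0.6398 0.6413] 0.11048454464074686
0.12 [0.6338 0.6397 0.6419 0.6462] 0.11128355250481226
wrist 1 [0.63093914 0.06782057 0.09804029] [0.63093914 0.06782057 0.09804029] [0.63093914 0.06782057 0.09804029]
0.04 0 0
0.06 [0.6309 0.6309 0.6309 0.6309] 0.09804028936181847
0.08 0 0
0.1 0 0
0.12 0 0
```

View pics/s2.png

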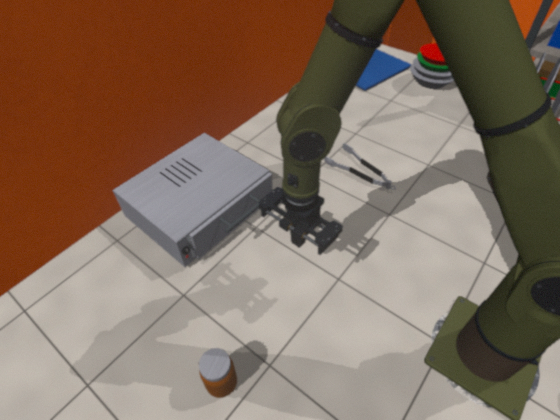

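The drawer has not moved and the bar is still at x≈0.638. I'll check where the fingertips really are against the reported TCP.

```bash
python3 - <<'E'
from h import *
st=r.get_state();T=st['tool_pos'];M=R.from_quat(st['eef_rot']).as_matrix()
def proj(s,X):
    p=rot(s).T@(np.array(X)-s['position']);x,y=p[0]/-p[2],-p[1]/-p[2];f=1+s['k1']*(x*x+y*y);K=s['K']
    return int(round(K[0][0]*x*f+K[0][2])),int(round(K[1][1]*y*f+K[1][2]))
tip=T+M[:,2]*r.tips_ahead
out=[]
for n in('scene','side'):
    s=r.snapshot(n);im=s['pixels'][:,:,::-1].copy()
    P=cloud(s)
    m=(np.hypot(P[...,0]-T[0],P[...,1]-T[1])<.03)&(P[...,2]>.03)&(P[...,2]<.2)
    print(n,T,tip,np.nanmin(P[m],0).round(3),np.nanmedian(P[m&(P[...,2]<.1)],0).round(3), np.percentile(P[m][:,2],[1,5]))
    for X,c in((tip,(0,0,255)),(T,(0,255,0)),((.6373,.0775,.102),(255,0,255))): cv2.circle(im,proj(s,X),1,c,-1)
    u,v=proj(s,(.55,.08,.1)); c=im[max(0,v-90):v+90,max(0,u-90):u+90]; out.append(cv2.resize(c,(400,400),interpolation=2))
cv2.imwrite('pics/c3.png',np.hstack(out))
E
```

```text
scene [0.46432352 0.08352718 0.10138172] [0.46433346 0.08353131 0.08238172] [0.454 0.07  0.122] [nan nan nan] [0.12327041 0.12769891]
side [0.46432352 0.08352718 0.10138172] [0.46433346 0.08353131 0.08238172] [0.446 0.072 0.121] [nan nan nan] [0.12253046 0.12625799]
  return np.nanmean(a, axis, out=out, keepdims=keepdims)
```

View pics/c3.png

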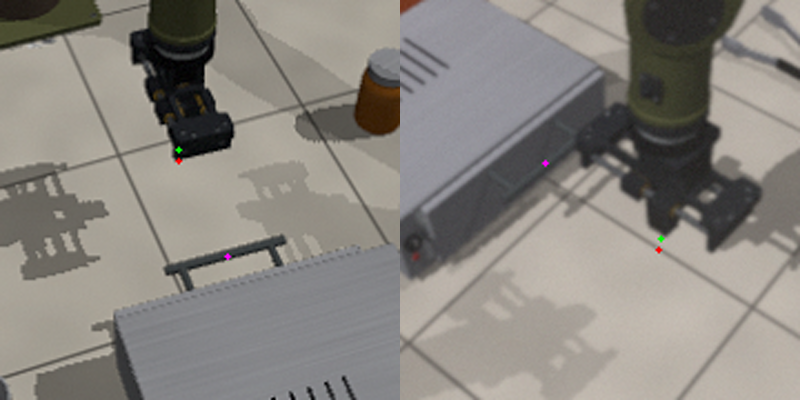

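The magenta mark lies on the bar, but the fingertips appear around z≈0.122. That is about 40 mm above where the reported TCP puts them (red dot), so the jaws closed above the bar. I'll measure this offset with the jaws open and closed.

```bash
cat > tips.py <<'E'
from h import *
st=r.get_state();T=st['tool_pos']
print('TCP',T.round(4),'open',st['opening']*88.1,st['clock'])
for n in('scene','side'):
    s=r.snapshot(n);P=cloud(s)
    m=(np.hypot(P[...,0]-T[0],P[...,1]-T[1])<.075)&(P[...,2]>.03)&(P[...,2]<T[2]+.1)&(s['pixels'].max(-1)<90)
    q=P[m]; zs=np.percentile(q[:,2],[0.5,2,5]); b=q[q[:,2]<zs[1]+.005]
    print(n,len(q),'low z',zs.round(4),'lowpts xy',np.median(b,0).round(4),b.min(0).round(3),b.max(0).round(3))
E
python3 tips.py; python3 -m inch '[[0,0,0,0,36],[0,0,0,0,36],[0,0,0,0,36],[0,0,0,0,36],[0,0,0,0,36]]' 25; python3 tips.py; python3 - <<'E'
from h import *
s=r.snapshot('wrist');st=r.get_state();print(s['position']-st['tool_pos'], R.from_quat(st['eef_rot']).inv().apply(s['position']-st['tool_pos']))
P=cloud(s);print(P[330:420:15,200:360:20,2].round(3))
E
```

```text
TCP [0.4641 0.0835 0.1014] open 0.811565854841837 5.45
scene 50 low z [0.1243 0.1244 0.1276] lowpts xy [0.4553 0.0723 0.1258] [0.453 0.071 0.124] [0.471 0.074 0.128]
side 176 low z [0.1252 0.1266 0.1307] lowpts xy [0.4592 0.0899 0.1279] [0.449 0.089 0.124] [0.471 0.093 0.131]
clock: 6.05
tool_pos: [0.4638, 0.0835, 0.1014]
eef_rot: [0.723, 0.691, 0.0, 0.0]
contact_force: [-0.1, 0.5, -0.2]
opening: 0.398
TCP [0.4638 0.0835 0.1014] open 35.08587019014812 6.05
scene 31 low z [0.1678 0.1678 0.1683] lowpts xy [0.4442 0.0881 0.1694] [0.44  0.075 0.168] [0.447 0.091 0.172]
side 250 low z [0.1269 0.1279 0.1307] lowpts xy [0.4801 0.0896 0.1298] [0.431 0.078 0.125] [0.492 0.093 0.133]
[0.00273473 0.07197453 0.16626304] [ 0.07202295 -0.00046977 -0.16626389]
[[ 0.203  0.203  0.205  0.203  0.204  0.203  0.203  0.204]
 [ 0.181  0.    -0.001  0.001  0.    -0.002 -0.001  0.   ]
 [ 0.181 -0.    -0.001 -0.001 -0.     0.    -0.001 -0.001]
 [ 0.182 -0.    -0.    -0.001 -0.    -0.001  0.001 -0.002]
 [ 0.22   0.221  0.22   0.221  0.22   0.221  0.22   0.22 ]
 [ 0.224  0.223  0.224  0.223  0.224  0.223  0.224  0.224]]
```

Both cameras put the fingertips about 23 mm above the reported TCP, where they should be 19 mm below it. So the true grasp point is about 42 mm higher than reported, and x and y agree. I'll correct z by that and try again.

```bash
python3 -m inch '[[1,-0.04,0,0,36],[1,-0.04,0,0,36],[1,-0.04,0,0,36],[1,-0.04,0,0,36],[1,-0.04,0,0,36]]' 25
python3 -m inch '[[1,-0.04,0,0,36],[0.95,-0.03,0,0,36],[0,0,0,0,36],[0,0,-0.5,0,36],[0,0,-0.5,0,36]]'
python3 -m inch '[[0,0,-0.5,0,36],[0,0,-0.24,0,36],[0,0,0,0,36],[0,0,0,0,0],[0,0,0,0,0]]'
python3 -m inch '[[0,0,0,0,0],[0,0,0,0,0],[0,0,0,0,0],[0,0,0,0,0]]'
```

```text
clock: 6.7
tool_pos: [0.5896, 0.0782, 0.1014]
eef_rot: [0.723, 0.691, -0.0, -0.0]
contact_force: [0.8, 0.6, -0.8]
opening: 0.407
clock: 7.2
tool_pos: [0.6359, 0.0769, 0.0754]
eef_rot: [0.722, 0.691, -0.001, -0.001]
contact_force: [-0.9, 0.8, -0.3]
opening: 0.411
clock: 7.7
tool_pos: [0.638, 0.0769, 0.0584]
eef_rot: [0.723, 0.691, 0.0, 0.0]
contact_force: [0.1, -0.1, 0.1]
opening: 0.252
clock: 8.1
tool_pos: [0.6374, 0.0769, 0.0584]
eef_rot: [0.723, 0.691, -0.0, -0.0]
contact_force: [-1.8, 0.3, 4.0]
opening: 0.105
```

```bash
python3 -m inch '[[0,0,0,0,36],[0,0,0,0,36],[0,0,0,0,36],[0,0,-0.25,0,36],[0,0,-0.25,0,36]]'
python3 tips.py
python3 -m inch '[[0,0,0,0,0],[0,0,0,0,0],[0,0,0,0,0],[0,0,0,0,0],[0,0,0,0,0]]'
```

```text
clock: 8.6
tool_pos: [0.6377, 0.0768, 0.0449]
eef_rot: [0.723, 0.691, 0.0, 0.0]
contact_force: [0.5, -0.5, 0.4]
opening: 0.412
TCP [0.6377 0.0768 0.0449] open 36.26657578230651 8.6
scene 204 low z [0.0848 0.1006 0.1023] lowpts xy [0.6391 0.04   0.103 ] [0.608 0.005 0.078] [0.661 0.142 0.106]
side 675 low z [0.0319 0.0388 0.0515] lowpts xy [0.6795 0.128  0.0353] [0.678 0.118 0.03 ] [0.681 0.138 0.042]
clock: 9.2
tool_pos: [0.6376, 0.0769, 0.0456]
eef_rot: [0.723, 0.691, 0.0, 0.0]
contact_force: [-0.7, -0.1, 1.0]
opening: 0.106
```

```bash
python3 -m inch '[[-0.3,0.01,0,0,0],[-0.5,0.02,0,0,0],[-0.7,0.03,0,0,0],[-0.7,0.03,0,0,0],[-0.7,0.03,0,0,0]]' 35
python3 -m inch '[[-0.7,0.03,0,0,0],[-0.7,0.03,0,0,0],[-0.7,0.03,0,0,0],[-0.7,0.03,0,0,0],[-0.5,0.02,0,0,0]]'
```

```text
clock: 9.7
tool_pos: [0.5654, 0.0799, 0.0456]
eef_rot: [0.723, 0.691, 0.001, 0.001]
contact_force: [3.2, -0.1, -5.7]
opening: 0.104
clock: 10.2
tool_pos: [0.482, 0.0834, 0.0456]
eef_rot: [0.723, 0.691, 0.0, 0.0]
contact_force: [4.0, -0.3, -6.4]
opening: 0.104
```

```bash
python3 -m inch '[[-0.3,0.01,0,0,0],[-0.2,0.01,0,0,0],[-0.15,0.01,0,0,0],[0,0,0,0,0]]'
python3 -m inch '[[-0.15,0.01,0,0,0],[-0.1,0,0,0,0],[0,0,0,0,0]]'
python3 -m inch '[[-0.1,0,0,0,0],[-0.1,0,0,0,0],[0,0,0,0,0]]'
```

```text
clock: 10.6
tool_pos: [0.4659, 0.084, 0.0455]
eef_rot: [0.723, 0.691, -0.0, -0.0]
contact_force: [1.9, -0.3, -0.5]
opening: 0.102
clock: 10.9
tool_pos: [0.4598, 0.0843, 0.0455]
eef_rot: [0.723, 0.691, -0.0, -0.0]
contact_force: [0.5, -0.9, -0.5]
opening: 0.1
clock: 11.2
tool_pos: [0.4567, 0.0845, 0.0456]
eef_rot: [0.723, 0.691, 0.001, 0.001]
contact_force: [5.6, -0.3, -2.3]
opening: 0.103
```

```bash
python3 -m inch '[[-0.1,0,0,0,0],[-0.1,0,0,0,0],[0,0,0,0,0]]'
python3 -m inch '[[-0.1,0,0,0,0],[-0.1,0,0,0,0],[0,0,0,0,0]]'
```

```text
clock: 11.5
tool_pos: [0.4571, 0.0846, 0.0456]
eef_rot: [0.724, 0.69, 0.005, 0.003]
contact_force: [14.9, -3.5, -11.2]
opening: 0.104
clock: 11.8
tool_pos: [0.4574, 0.0847, 0.0457]
eef_rot: [0.725, 0.689, 0.009, 0.005]
contact_force: [25.5, -5.8, -19.3]
opening: 0.104
```

The stop is reached: TCP x holds at 0.457 and the force climbs to 25 N. I'll relax, release, lift and look.

```bash
python3 -m inch '[[0.25,0,0,0,0],[0,0,0,0,36],[0,0,0,0,36],[0,0,0,0,36],[0,0,0,0,36]]'
python3 -m inch '[[0,0,0.5,0,36],[0,0,1,0,36],[0,-0.5,1,0,50],[0,-1,1,0,88],[0,-1,1,0,88]]'
python3 -m inch '[[0,-1,1,0,88],[0,-1,0.5,0,88],[0,-1,0,0,88],[0,-1,0,0,88],[0,-1,0,0,88]]'
python3 -m inch '[[0,-1,0,0,88],[0,-1,0,0,88],[0,-1,0,0,88],[0,-1,0,0,88],[0,-1,0,0,88]]'
python3 - <<'E'
from h import *
for n in('scene','side'):
    s=snap(n,n+'4'); P=cloud(s);z=P[...,2];x=P[...,0];y=P[...,1]
    np.savez(n+'4.npz',**{k:np.array(v) for k,v in s.items()})
    b=(x>.51)&(x<.68)&(y>-.06)&(y<.23)&(z>.045)&(z<.1)
    k,l,st,c=cv2.connectedComponentsWithStats(b.astype(np.uint8))
    for i in range(1,k):
        if st[i,4]>60:
            q=P[l==i]; print(n,st[i],c[i].round(),np.median(q,0).round(4),np.percentile(q,2,0).round(3),np.percentile(q,98,0).round(3),(q.min(0)/2+q.max(0)/2).round(4))
    m=(z>.09)&(z<.115)&(x<.475)&(x>.43)&(abs(y-.085)<.05); q=P[m]; print('bar',len(q),np.median(q,0).round(4))
    m=(z>.108)&(z<.125)&(x<.52)&(x>.48)&(abs(y-.085)<.1); q=P[m]; print('panel top',len(q),np.percentile(q,[2,50,98],0).round(4).tolist())
E
```

```text
clock: 12.3
tool_pos: [0.4499, 0.0842, 0.0454]
eef_rot: [0.722, 0.691, -0.001, -0.001]
contact_force: [-0.3, 0.1, -0.3]
opening: 0.406
clock: 12.8
tool_pos: [0.4502, 0.0214, 0.1588]
eef_rot: [0.722, 0.692, -0.001, -0.0]
contact_force: [-0.3, -0.4, -0.3]
opening: 0.656
clock: 13.3
tool_pos: [0.4502, -0.1041, 0.1954]
eef_rot: [0.723, 0.691, -0.0, -0.0]
contact_force: [0.5, 0.5, 0.5]
opening: 1.001
clock: 13.8
tool_pos: [0.4502, -0.2287, 0.1952]
eef_rot: [0.723, 0.691, -0.0, -0.001]
contact_force: [-0.2, -0.6, -0.1]
opening: 1.002
scene [299 171  52  24 487] [328. 182.] [0.5129 0.166  0.0733] [0.51  0.086 0.046] [0.517 0.227 0.099] [0.5144 0.1528 0.0725]
scene [323 203  22  22 393] [333. 214.] [0.6218 0.1306 0.0756] [0.591 0.109 0.048] [0.64  0.161 0.085] [0.6139 0.1362 0.0658]
scene [280 208  22  33 505] [290. 224.] [0.6097 0.0102 0.0695] [ 0.561 -0.011  0.054] [0.649 0.036 0.075] [0.6046 0.0144 0.0636]
bar 150 [0.4587 0.0859 0.1078]
panel top 415 [[0.4883, -0.011, 0.1084], [0.507, 0.0834, 0.1171], [0.5146, 0.1809, 0.1222]]
side [257 205  31  28 511] [272. 218.] [0.5917 0.0239 0.0673] [ 0.551 -0.003  0.048] [0.641 0.04  0.073] [0.5973 0.0171 0.0601]
side [228 233  24  23 425] [239. 244.] [0.5992 0.1463 0.0737] [0.579 0.116 0.047] [0.629 0.167 0.082] [0.6065 0.1385 0.0642]
bar 179 [0.4525 0.0862 0.1065]
panel top 420 [[0.4928, -0.0098, 0.1084], [0.5003, 0.0947, 0.1164], [0.51, 0.1817, 0.1191]]
```

View pics/scene4.png

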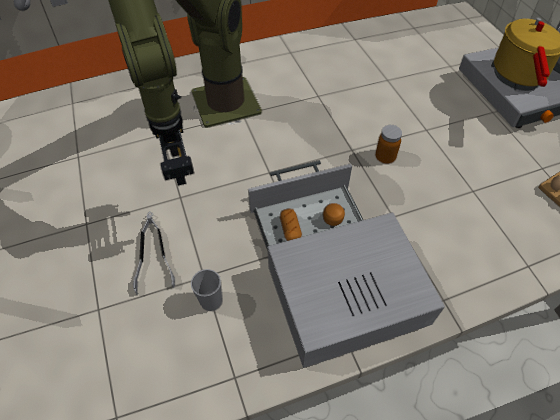

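The scene view shows the drawer out, with the round roll at (334,214) on the left and the long roll at (290,224) on the right. The tongs, tumbler and jar are untouched. Now the tongs' pose.

```bash
python3 - <<'E'
from h import *
st=r.get_state();print(st['q'].round(3),st['clock'])
s=snap('wrist','w5')
allq=[]
for n in('scene','side','wrist'):
    s=r.snapshot(n);P=cloud(s);z=P[...,2];x=P[...,0];y=P[...,1]
    m=(z>.010)&(z<.04)&(x>.38)&(x<.67)&(y<-.305)&(y>-.44)
    if n=='wrist': print('wrist n',m.sum())
    q=P[m];ring=q[q[:,0]<.425]; 
    a=q[(q[:,0]>.47)]
    print(n,len(q),'xmin',q[:,0].min().round(4),'ring med',np.median(ring,0).round(4) if len(ring) else 0)
    for lo in np.arange(.40,.66,.02):
        k=q[(q[:,0]>=lo)&(q[:,0]<lo+.02)]
        if len(k)<4: continue
        c=np.median(k[:,1]) if lo<.45 else -.37
        L=k[k[:,1]>-.372+.0];Rr=k[k[:,1]<=-.372]
        print(round(lo+.01,3),len(k),'y',k[:,1].min().round(4),k[:,1].max().round(4),'mid',((k[:,1].min()+k[:,1].max())/2).round(4),'L/R med',np.median(L[:,1]).round(4) if len(L) else '',np.median(Rr[:,1]).round(4) if len(Rr) else '')
    px=s['pixels'].astype(int); d=m&(px.max(-1)<45); k=P[d]; print('dark',len(k),k.min(0).round(3) if len(k) else '',k.max(0).round(3) if len(k) else '')
E
```

```text
[ 0.689  0.602 -0.487  1.935  0.423  0.707 -0.103] 13.9
scene 464 xmin 0.3952 ring med [ 0.4104 -0.3423  0.021 ]
0.41 16 y -0.3497 -0.3333 mid -0.3415 L/R med -0.3426 
0.43 49 y -0.3597 -0.3364 mid -0.348 L/R med -0.3469 
0.45 31 y -0.3721 -0.3322 mid -0.3521 L/R med -0.3609 -0.3721
0.47 36 y -0.3781 -0.3269 mid -0.3525 L/R med -0.331 -0.3743
0.49 39 y -0.3853 -0.3277 mid -0.3565 L/R med -0.3296 -0.3786
0.51 44 y -0.3879 -0.3282 mid -0.3581 L/R med -0.3308 -0.3828
0.53 40 y -0.3914 -0.3294 mid -0.3604 L/R med -0.3316 -0.3881
0.55 43 y -0.3985 -0.3303 mid -0.3644 L/R med -0.3332 -0.3936
0.57 30 y -0.4098 -0.3306 mid -0.3702 L/R med -0.3323 -0.4028
0.59 26 y -0.4148 -0.3266 mid -0.3707 L/R med -0.3285 -0.4115
0.61 37 y -0.4244 -0.323 mid -0.3737 L/R med -0.3249 -0.4174
0.63 49 y -0.4249 -0.3201 mid -0.3725 L/R med -0.3234 -0.4213
0.65 20 y -0.4218 -0.3229 mid -0.3723 L/R med -0.3269 -0.4218
dark 141 [ 0.465 -0.393  0.01 ] [ 0.556 -0.328  0.029]
side 533 xmin 0.3944 ring med [ 0.4166 -0.3407  0.0177]
0.41 26 y -0.3501 -0.3325 mid -0.3413 L/R med -0.3413 
0.43 43 y -0.3597 -0.3333 mid -0
[... 814 characters left out ...]

0.41 149 y -0.3497 -0.3322 mid -0.3409 L/R med -0.3404 
0.43 256 y -0.3586 -0.3336 mid -0.3461 L/R med -0.3402 
0.45 243 y -0.371 -0.3274 mid -0.3492 L/R med -0.3575 
0.47 292 y -0.3774 -0.3232 mid -0.3503 L/R med -0.3277 -0.3732
0.49 275 y -0.3788 -0.3238 mid -0.3513 L/R med -0.3256 -0.3759
0.51 240 y -0.3825 -0.3248 mid -0.3537 L/R med -0.3266 -0.3796
0.53 193 y -0.3873 -0.3258 mid -0.3566 L/R med -0.3277 -0.384
0.55 73 y -0.3881 -0.3269 mid -0.3575 L/R med -0.3281 -0.3874
0.61 152 y -0.3251 -0.3182 mid -0.3217 L/R med -0.3215 
0.63 185 y -0.3252 -0.3174 mid -0.3213 L/R med -0.3201 
0.65 66 y -0.3284 -0.321 mid -0.3247 L/R med -0.323 
dark 914 [ 0.463 -0.388  0.01 ] [ 0.55  -0.323  0.025]
```

View pics/w5.png

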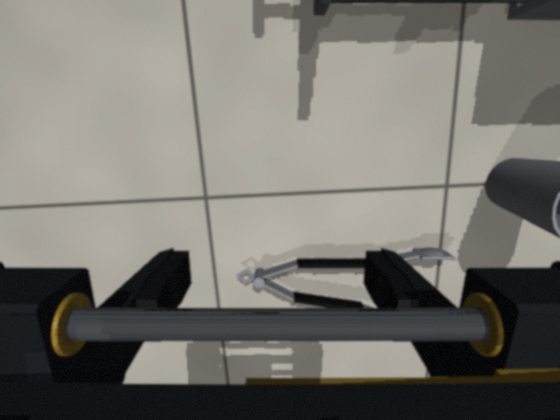

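The wrist view shows the hinge and ring at (248,275), the left sleeve at (335,263) and the right sleeve at (325,300). Fitting the mid-line gives the tongs' heading at −8.2° and the handle middle at (0.510, −0.356). I'll grip 25 mm behind that, at (0.485, −0.352), so the gripper body stays clear of the cabinet and front panel.

```bash
python3 -m inch '[[0.1,-0.35,0,1,88],[0.1,-0.35,0,1,88],[0.1,-0.35,0,1,88],[0.1,-0.35,0,1,88],[0.1,-0.35,0,1,88]]'
python3 -m inch '[[0.1,-0.35,0,1,88],[0.1,-0.35,0,1,88],[0.1,-0.35,0,1,88],[0.1,-0.35,0,1,88],[0.1,-0.35,0,1,88]]'
python3 -m inch '[[0.1,-0.35,-0.5,1,88],[0.1,-0.35,-0.5,1,88],[0.1,-0.35,-1,1,88],[0.1,-0.35,-1,1,88],[0,0,-1,0.07,88]]'
python3 -m inch '[[0,0,-1,0,88],[0,0,0,0,88],[0,0,0,0,88]]'
python3 - <<'E'
from h import *
st=r.get_state();M=R.from_quat(st['eef_rot']).as_matrix();print(st['tool_pos'],np.degrees(np.arctan2(M[1,1],M[0,1])),st['q'].round(2),st['clock'])
T=st['tool_pos']
for n in('scene','side','wrist'):
    s=snap(n,n+'6');P=cloud(s);px=s['pixels'];z=P[...,2]
    m=(np.hypot(P[...,0]-T[0],P[...,1]-T[1])<.08)&(z>.045)&(z<.16)
    q=P[m];b=q[q[:,2]<np.percentile(q[:,2],3)]; print(n,len(q),np.percentile(q[:,2],[1,3,10]).round(4))
    for sg in(1,-1):
        k=q[(sg*(q[:,1]-T[1])>.02)]
        if len(k)>5:
            k=k[k[:,2]<np.percentile(k[:,2],10)]; print(sg,np.median(k,0).round(4),k.min(0).round(4),k.max(0).round(4))
E
```

```text
clock: 14.6
tool_pos: [0.4642, -0.2705, 0.1955]
eef_rot: [0.516, 0.857, 0.0, -0.0]
contact_force: [0.3, -0.5, -1.2]
opening: 1.001
clock: 15.1
tool_pos: [0.4767, -0.3143, 0.1956]
eef_rot: [0.277, 0.961, 0.0, -0.0]
contact_force: [0.2, 0.6, -0.1]
opening: 0.998
clock: 15.6
tool_pos: [0.4869, -0.3506, 0.0944]
eef_rot: [0.07, 0.998, 0.0, 0.0]
contact_force: [0.6, -0.9, 0.2]
opening: 1.003
clock: 15.9
tool_pos: [0.4869, -0.3494, 0.0709]
eef_rot: [0.07, 0.998, 0.0, -0.0]
contact_force: [-0.1, -0.5, -0.1]
opening: 0.997
[ 0.48689535 -0.34939336  0.07088011] 81.97255536692478 [ 0.96  0.97 -0.78  1.74  0.9   0.83  1.18] 15.9
scene 163 [0.0927 0.0946 0.098 ]
1 [ 0.5017 -0.304   0.0948] [ 0.5002 -0.3081  0.092 ] [ 0.504  -0.2974  0.0969]
-1 [ 0.4877 -0.3976  0.0957] [ 0.472  -0.4046  0.0913] [ 0.492  -0.3948  0.0999]
side 179 [0.0929 0.0952 0.0994]
1 [ 0.4904 -0.2961  0.0985] [ 0.4834 -0.3027  0.0948] [ 0.4997 -0.2938  0.1   ]
-1 [ 0.4775 -0.3961  0.0955] [ 0.4692 -0.4039  0.0921] [ 0.4898 -0.3918  0.0985]
wrist 9032 [0.0933 0.0958 0.1023]
1 [ 0.4855 -0.3048  0.0977] [ 0.4838 -0.3082  0.0914] [ 0.5028 -0.2923  0.1022]
-1 [ 0.472  -0.3947  0.0978] [ 0.4686 -0.4058  0.0908] [ 0.4902 -0.3919  0.1024]
```

View pics/wrist6.png

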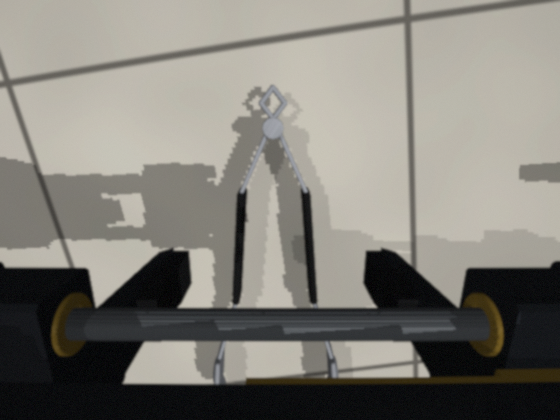

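The wrist view shows the tongs central between the fingers, with the hinge at (273,128) and arms at (218,372) and (333,372). The fingers' middle is at column 277. The fingertips are 21 mm above the reported TCP, so I'll descend to a reported z of −0.017.

```bash
python3 -m inch '[[0,0,-1,0,88],[0,0,-1,0,88],[0,0,-0.8,0,80],[0,0,-0.4,0,75],[0,0,0,0,70]]' 15
python3 -m inch '[[0,0,-0.3,0,70],[0,0,0,0,60],[0,0,0,0,48],[0,0,0,0,48],[0,0,0,0,48]]' 20
python3 -m inch '[[0,0,0,0,48],[0,0,0,0,48]]' 20
cat > gap.py <<'E'
from h import *
st=r.get_state();print(st['tool_pos'].round(4),'open',(st['opening']*88.1).round(2),'F',st['contact_force'].round(1),st['clock'])
M=R.from_quat(st['eef_rot']).as_matrix(); T=st['tool_pos'].copy(); T[2]+=.04
ty=M[:,1]; ax=np.cross([0,0,1],ty); ax=ax if r and ax[0]*0+1 else ax
import sys
sg=float(sys.argv[1]) # sign so that ax points to the tips
ax=ax*sg; la=np.cross([0,0,1],ax)
for n in('scene','side'):
    s=r.snapshot(n);P=cloud(s)-T; a=P@ax;l=P@la;z=P[...,2]
    m=(a>.1)&(a<.18)&(abs(l)<.075)&(z>-.05+float(sys.argv[2]))&(z<.04)
    print(n,'along max',a[m].max().round(4) if m.any() else None)
    for g in(1,-1):
        k=m&(g*l>.015)
        if k.sum()>3: print('L' if g>0 else 'R',k.sum(),'lat med',np.median(l[k]).round(4),np.percentile(l[k],[3,97]).round(4),'z rel',np.percentile(z[k],[3,50,97]).round(4),'a',np.percentile(a[k],[3,97]).round(3))
E
python3 gap.py -1 0.035
```

```text
clock: 16.55
tool_pos: [0.4861, -0.3506, -0.0098]
eef_rot: [0.071, 0.997, 0.0, -0.0]
contact_force: [0.7, -0.3, 0.1]
opening: 0.804
clock: 17.05
tool_pos: [0.4869, -0.3508, -0.0165]
eef_rot: [0.071, 0.997, -0.0, 0.001]
contact_force: [0.3, 1.0, 1.2]
opening: 0.547
clock: 17.25
tool_pos: [0.4869, -0.3508, -0.0165]
eef_rot: [0.071, 0.997, -0.0, 0.001]
contact_force: [-0.4, -0.3, 3.0]
opening: 0.543Traceback (most recent call last):
  File "gap.py", line 2, in <module>
    st=r.get_state();print(st['tool_pos'].round(4),'open',(st['opening']*88.1).round(2),'F',st['contact_force'].round(1),st['clock'])
                                                          ^^^^^^^^^^^^^^^^^^^^^^^^^^
AttributeError: 'float' object has no attribute 'round'
```

```bash
sed -i "s/(st\['opening'\]\*88.1).round(2)/round(st['opening']*88.1,2)/; s/ax=ax if.*$//" gap.py
python3 gap.py -1 0.0
```

```text
[ 0.4869 -0.3508 -0.0165] open 47.8 F [-0.4 -0.3  3. ] 17.25
scene along max 0.1799
L 621 lat med 0.0447 [0.0168 0.0738] z rel [-0.0259 -0.0219  0.0027] a [0.102 0.178]
R 633 lat med -0.0428 [-0.0734 -0.0172] z rel [-0.026  -0.0218  0.0023] a [0.102 0.178]
side along max 0.1795
L 302 lat med 0.0425 [0.0271 0.0734] z rel [-0.026  -0.0223  0.003 ] a [0.102 0.177]
R 243 lat med -0.0367 [-0.0723 -0.0171] z rel [-0.0259 -0.0218  0.0027] a [0.104 0.178]
```

```bash
python3 gap.py -1 0.037
```

```text
[ 0.4869 -0.3508 -0.0165] open 47.91 F [-0.1 -0.6  4.2] 17.35
scene along max 0.1632
L 50 lat med 0.0358 [0.0308 0.0397] z rel [-0.0108  0.0005  0.0079] a [0.108 0.161]
R 60 lat med -0.037 [-0.04   -0.0324] z rel [-0.0122 -0.0012  0.0085] a [0.104 0.162]
side along max 0.1591
L 70 lat med 0.0361 [0.0302 0.0406] z rel [-0.0124 -0.0037  0.0062] a [0.101 0.154]
R 59 lat med -0.0364 [-0.0414 -0.0307] z rel [-0.0123 -0.0043  0.0061] a [0.103 0.158]
```

The tips are about 75 mm apart inside, and the grip is 22 mm behind the handle middle. Lifting.

```bash
python3 -m inch '[[0,0,0.2,0,48],[0,0,0.4,0,48],[0,0,0.6,0,48],[0,0,0.8,0,48],[0,0,1,0,48]]' 30
python3 -m inch '[[0,0,1,0,48],[0,0,1,0,48],[0,0,1,0,48],[0,0,1,0,48],[0,0,0,0,48]]'
python3 gap.py -1 0
```

```text
clock: 17.95
tool_pos: [0.4857, -0.3505, 0.059]
eef_rot: [0.071, 0.997, 0.0, -0.001]
contact_force: [0.2, -1.2, -0.2]
opening: 0.543
clock: 18.45
tool_pos: [0.4885, -0.351, 0.1622]
eef_rot: [0.071, 0.997, -0.001, 0.003]
contact_force: [0.6, 0.0, -0.9]
opening: 0.544
[ 0.4885 -0.351   0.1622] open 47.89 F [ 0.6  0.  -0.9] 18.45
scene along max 0.1639
L 87 lat med 0.0377 [0.0318 0.0417] z rel [-0.0154  0.0005  0.007 ] a [0.105 0.163]
R 115 lat med -0.0362 [-0.0401 -0.031 ] z rel [-0.0167 -0.0019  0.0067] a [0.103 0.162]
side along max 0.1614
L 123 lat med 0.0371 [0.0307 0.043 ] z rel [-0.0242 -0.0099  0.002 ] a [0.102 0.158]
R 100 lat med -0.0362 [-0.0403 -0.0332] z rel [-0.0237 -0.0105  0.0028] a [0.115 0.159]
```

Lifted level, with about 2–3 mm of tip droop. Now I'll carry and turn the tongs to point −y at the left of the tray.

```bash
python3 -m inch '[[0.05,0.3,0,-0.15,48],[0.1,0.6,0,-0.3,48],[0.17,0.9,0,-0.5,48],[0.18,1,0,-0.5,48],[0.18,1,0,-0.5,48]]'
python3 -m inch '[[0.18,1,0,-0.5,48],[0.18,1,0,-0.5,48],[0.18,1,0,-0.5,48],[0.18,1,0,-0.5,48],[0.18,1,0,-0.5,48]]'
python3 -m inch '[[0.18,1,0,-0.5,48],[0.18,1,0,-0.5,48],[0.18,1,0,-0.5,48],[0.18,1,0,-0.5,48],[0.18,1,0,-0.5,48]]'
python3 -m inch '[[0.18,1,0,-0.5,48],[0.18,1,0,-0.5,48],[0.18,1,0,-0.5,48],[0.18,1,0,-0.5,48],[0.18,1,0,-0.5,48]]'
python3 -m inch '[[0.18,1,0,-0.5,48],[0.18,1,0,-0.5,48],[0.18,1,0,-0.5,48],[0.18,1,0,-0.5,48],[0.18,1,0,-0.5,48]]'
python3 -m inch '[[0.18,0.9,0,-0.5,48],[0.15,0.5,0,-0.5,48],[0,0,0,-0.45,48],[0,0,0,0,48],[0,0,0,0,48]]'
python3 gap.py -1 0
python3 - <<'E'
from h import *
st=r.get_state();M=R.from_quat(st['eef_rot']).as_matrix();print(st['tool_pos'],'ty',np.degrees(np.arctan2(M[1,1],M[0,1])),st['q'].round(2))
for n in('scene','side'):
    s=snap(n,n+'7');P=cloud(s);z=P[...,2];x=P[...,0];y=P[...,1]
    b=(x>.55)&(x<.68)&(y>.08)&(y<.2)&(z>.045)&(z<.1);q=P[b]
    if len(q): print(n,len(q),np.percentile(q,2,0).round(4),np.percentile(q,98,0).round(4))
E
```

```text
clock: 19.05
tool_pos: [0.5025, -0.2539, 0.1566]
eef_rot: [0.174, 0.985, 0.001, -0.001]
contact_force: [0.3, 0.3, -0.3]
opening: 0.548
clock: 19.55
tool_pos: [0.5248, -0.1289, 0.1568]
eef_rot: [0.3, 0.954, 0.0, -0.001]
contact_force: [0.7, -0.2, -1.0]
opening: 0.545
clock: 20.05
tool_pos: [0.5472, -0.0041, 0.1568]
eef_rot: [0.422, 0.906, -0.0, -0.001]
contact_force: [0.1, 0.1, -1.3]
opening: 0.546
clock: 20.55
tool_pos: [0.5696, 0.1207, 0.1566]
eef_rot: [0.537, 0.844, -0.001, -0.001]
contact_force: [0.5, 0.2, -0.9]
opening: 0.547
clock: 21.05
tool_pos: [0.592, 0.2455, 0.1564]
eef_rot: [0.642, 0.766, -0.001, -0.001]
contact_force: [0.1, 1.1, -0.2]
opening: 0.546
clock: 21.55
tool_pos: [0.6007, 0.2789, 0.1568]
eef_rot: [0.698, 0.716, -0.001, -0.0]
contact_force: [-0.6, 0.2, -1.4]
opening: 0.545
[0.6007 0.2789 0.1568] open 48.0 F [-0.6  0.2 -1.4] 21.55
scene along max 0.1655
L 143 lat med 0.0379 [0.0324 0.0425] z rel [-0.0192 -0.0039  0.0066] a [0.104 0.163]
R 150 lat med -0.0353 [-0.0384 -0.0298] z rel [-0.0197 -0.0059  0.0061] a [0.103 0.164]
side along max 0.1641
L 155 lat med 0.0336 [0.0292 0.036 ] z rel [-0.0224 -0.0082  0.0044] a [0.104 0.162]
R 156 lat med -0.0397 [-0.0437 -0.0336] z rel [-0.0198 -0.0059  0.0043] a [0.102 0.16 ]
[0.60118274 0.27864086 0.15735111] ty 1.4699648704049788 [-0.29  0.83 -0.41  1.49  0.39  0.9  -0.8 ]
scene 394 [0.5902 0.1084 0.0481] [0.6398 0.1613 0.0842]
side 398 [0.5794 0.1163 0.0481] [0.6255 0.1664 0.0826]
```

View pics/side7.png

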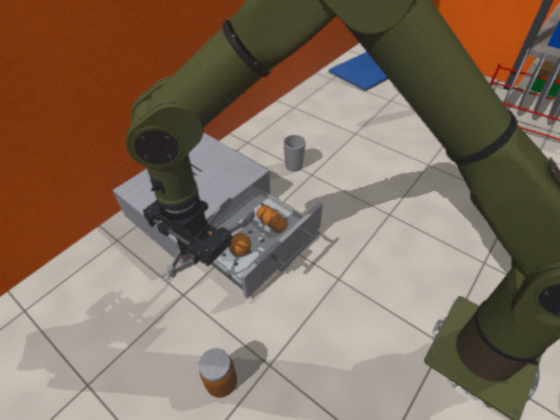

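The side view shows the tongs held over the left side of the drawer, with the round roll at (240,243), the long roll at (272,217) and the jar untouched. I'll correct yaw by +3° and x by −3 mm, then descend.

```bash
python3 -m inch '[[-0.12,0.03,0,0.5,48],[0,0,-0.6,0,48],[0,0,-0.6,0,48],[0,0,-0.5,0,48],[0,0,0,0,48]]'
python3 gap.py -1 0
python3 - <<'E'
from h import *
st=r.get_state();M=R.from_quat(st['eef_rot']).as_matrix();T=st['tool_pos'];ax=-np.cross([0,0,1],M[:,1]);la=np.cross([0,0,1],ax)
d=np.array([.6095,.137,0])-T; print('ty',np.degrees(np.arctan2(M[1,1],M[0,1])),'roll ahead',d@ax,'lateral',d@la)
E
```

```text
clock: 22.25
tool_pos: [0.597, 0.2787, 0.1123]
eef_rot: [0.679, 0.734, -0.003, -0.001]
contact_force: [-0.2, 0.3, -1.6]
opening: 0.549
[0.597  0.2787 0.1123] open 48.37 F [-0.2  0.3 -1.6] 22.25
scene along max 0.1649
L 123 lat med 0.0379 [0.0324 0.042 ] z rel [-0.0184 -0.0042  0.0072] a [0.103 0.163]
R 137 lat med -0.0356 [-0.0388 -0.0311] z rel [-0.0208 -0.0057  0.0069] a [0.103 0.163]
side along max 0.1634
L 135 lat med 0.0339 [0.0296 0.0371] z rel [-0.0197 -0.0049  0.0051] a [0.104 0.161]
R 140 lat med -0.0392 [-0.0437 -0.0333] z rel [-0.0198 -0.0049  0.006 ] a [0.103 0.16 ]
ty 4.446000146745236 roll ahead 0.14330556921619622 lateral 5.54846370448734e-05
```

```bash
python3 -m inch '[[0,0,-0.6,0,48],[0,0,-0.6,0,48],[0,0,-0.6,0,48],[0,0,-0.4,0,48],[0,0,0,0,48]]'
python3 -m inch '[[0,0,-0.3,0,48],[0,0,-0.3,0,48],[0,0,-0.2,0,48],[0,0,0,0,48]]'
python3 gap.py -1 0.025
```

```text
clock: 22.85
tool_pos: [0.5973, 0.2791, 0.0581]
eef_rot: [0.679, 0.734, -0.002, -0.0]
contact_force: [-0.3, 0.4, -0.9]
opening: 0.548
clock: 23.25
tool_pos: [0.5981, 0.2797, 0.0397]
eef_rot: [0.679, 0.734, -0.001, -0.0]
contact_force: [-0.2, 0.3, -0.5]
opening: 0.544
[0.5981 0.2797 0.0397] open 47.94 F [-0.2  0.3 -0.5] 23.25
scene along max 0.1735
L 211 lat med 0.032 [0.0158 0.0413] z rel [-0.0216 -0.0049  0.0054] a [0.107 0.166]
R 142 lat med -0.0351 [-0.0385 -0.0164] z rel [-0.0209 -0.0046  0.0058] a [0.102 0.164]
side along max 0.1683
L 146 lat med 0.0328 [0.0165 0.0359] z rel [-0.021  -0.0051  0.0045] a [0.103 0.161]
R 231 lat med -0.0329 [-0.0439 -0.0157] z rel [-0.0207 -0.0069  0.0043] a [0.103 0.16 ]
```

```bash
python3 -m inch '[[0,0,-0.2,0,48],[0,0,-0.12,0,48],[0,0,0,0,48],[0,0,0,0,48]]'
python3 -m inch '[[0,0,0,0,44],[0,0,0,0,42],[0,0,0,0,40],[0,0,0,0,40],[0,0,0,0,40]]' 45
python3 - <<'E'
from h import *
out=[]
for n,(u,v) in(('scene',(330,215)),('side',(240,243))):
    s=snap(n); im=s['pixels'][:,:,::-1]; out.append(cv2.resize(im[v-60:v+60,u-65:u+65],(400,370),interpolation=2))
cv2.imwrite('pics/c8.png',np.hstack(out))
E
python3 gap.py -1 0.025
```

```text
clock: 23.75
tool_pos: [0.5985, 0.28, 0.0323]
eef_rot: [0.679, 0.734, -0.0, -0.0]
contact_force: [0.4, 0.2, -2.2]
opening: 0.549
clock: 24.25
tool_pos: [0.5987, 0.2801, 0.0325]
eef_rot: [0.679, 0.734, 0.0, 0.0]
contact_force: [1.0, 0.9, -1.7]
opening: 0.499
[0.5987 0.28   0.0325] open 43.95 F [-0.1  0.8 -1. ] 24.35
scene along max 0.1734
L 195 lat med 0.0287 [0.0164 0.0367] z rel [-0.0179 -0.0008  0.0084] a [0.106 0.165]
R 115 lat med -0.0296 [-0.0331 -0.0157] z rel [-0.0146 -0.      0.0077] a [0.103 0.165]
side along max 0.1708
L 114 lat med 0.0269 [0.0156 0.0311] z rel [-0.0173 -0.0025  0.0055] a [0.101 0.162]
R 233 lat med -0.0292 [-0.0388 -0.0159] z rel [-0.0191 -0.002   0.0067] a [0.104 0.162]
```

View pics/c8.png

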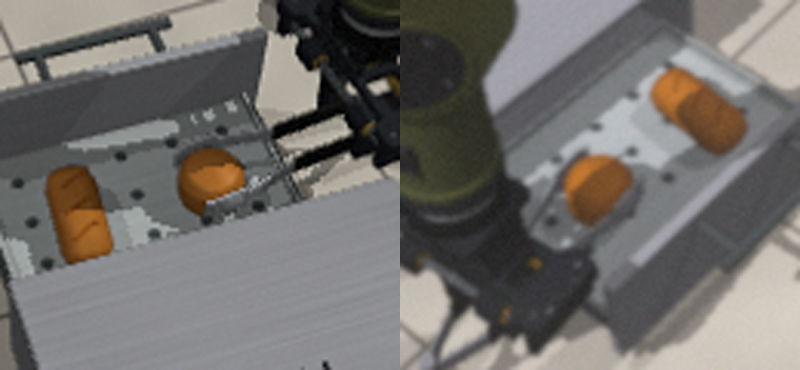

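Both crops show the tongs closed around the round roll, at (212,180) and (598,188). The opening stopped at 44 mm with the tips about 60 mm apart. I'll firm the grip and lift.

```bash
python3 -m inch '[[0,0,0,0,20],[0,0,0,0,20],[0,0,0,0,20],[0,0,0.1,0,20],[0,0,0.2,0,20]]' 50
python3 -m inch '[[0,0,0.3,0,20],[0,0,0.4,0,20],[0,0,0.5,0,20],[0,0,0.5,0,20],[0,0,0.5,0,20]]'
python3 -m inch '[[0,0,0.5,0,20],[0,0,0.5,0,20],[0,0,0.5,0,20],[0,0,0.5,0,20],[0,0,0.5,0,20]]'
python3 -m inch '[[0,0,0.5,0,20],[0,0,0.5,0,20],[0,0,0.5,0,20],[0,0,0.3,0,20],[0,0,0.1,0,20]]'
python3 -m inch '[[0,0,0,0,20],[0,0,0,0,20],[0,0,0,0,20],[0,0,0,0,20],[0,0,0,0,20]]'
cat > chk.py <<'E'
from h import *
out=[]
st=r.get_state();print(st['tool_pos'].round(4),st['opening']*88.1,st['contact_force'].round(1),np.abs(st['qd']).max().round(4),st['clock'])
for n,(u,v) in(('scene',(330,195)),('side',(240,230))):
    s=snap(n); P=cloud(s); hsv=cv2.cvtColor(s['pixels'],cv2.COLOR_RGB2HSV)
    m=(hsv[...,0]>5)&(hsv[...,0]<20)&(hsv[...,1]>140)&(P[...,0]>.5)&(P[...,0]<.7)&(P[...,1]>-.05)&(P[...,1]<.25)&(P[...,2]>.03)
    k,l,ss,c=cv2.connectedComponentsWithStats(m.astype(np.uint8))
    for i in range(1,k):
        if ss[i,4]>60: q=P[l==i]; print(n,ss[i,4],c[i].round(),'min',np.percentile(q,2,0).round(3),'max',np.percentile(q,98,0).round(3))
    x,y,z=P[...,0],P[...,1],P[...,2]
    b=(z>.1)&(z<.112)&(x<.475)&(x>.43)&(abs(y-.085)<.05); print('bar x',np.median(x[b]))
    for nm,X,Y in(('tumbler',.72,-.245),('jar',.42,.41)):
        t=(abs(x-X)<.06)&(abs(y-Y)<.06)&(z>.02); print(nm,t.sum(),np.percentile(P[t],[2,98],0).round(3).tolist())
    im=s['pixels'][:,:,::-1]; out.append(cv2.resize(im[v-105:v+105,u-110:u+110],(400,382),interpolation=2))
cv2.imwrite('pics/c9.png',np.hstack(out))
E
python3 chk.py
```

```text
clock: 24.95
tool_pos: [0.5981, 0.2797, 0.0398]
eef_rot: [0.679, 0.734, -0.001, -0.0]
contact_force: [0.6, -1.1, -2.1]
opening: 0.499
clock: 25.45
tool_pos: [0.5988, 0.2801, 0.0965]
eef_rot: [0.679, 0.734, 0.0, 0.0]
contact_force: [-0.2, -0.1, -0.3]
opening: 0.499
clock: 25.95
tool_pos: [0.5986, 0.28, 0.1585]
eef_rot: [0.679, 0.734, -0.0, 0.0]
contact_force: [0.7, -0.2, -1.8]
opening: 0.493
clock: 26.45
tool_pos: [0.599, 0.2803, 0.2061]
eef_rot: [0.679, 0.734, 0.001, 0.0]
contact_force: [0.7, -0.2, -1.7]
opening: 0.495
clock: 26.95
tool_pos: [0.5985, 0.2799, 0.2046]
eef_rot: [0.679, 0.734, -0.0, -0.0]
contact_force: [0.5, -0.2, -1.0]
opening: 0.495
[0.5985 0.2799 0.2046] 43.64770109199934 [ 0.5 -0.2 -1. ] 0.0022 26.95
scene 376 [338. 171.] min [0.593 0.108 0.219] max [0.634 0.159 0.256]
scene 467 [290. 224.] min [ 0.564 -0.01   0.058] max [0.649 0.034 0.075]
bar x 0.4589578262599311
tumbler 901 [[0.687, -0.277, 0.022], [0.755, -0.213, 0.108]]
jar 120 [[0.408, 0.375, 0.023], [0.458, 0.428, 0.114]]
side 351 [231. 196.] min [0.584 0.121 0.232] max [0.628 0.167 0.255]
side 350 [272. 217.] min [0.554 0.003 0.057] max [0.639 0.037 0.073]
bar x 0.45270076327175995
tumbler 621 [[0.682, -0.28, 0.023], [0.749, -0.212, 0.106]]
jar 1384 [[0.389, 0.381, 0.024], [0.449, 0.442, 0.112]]
```

View pics/c9.png

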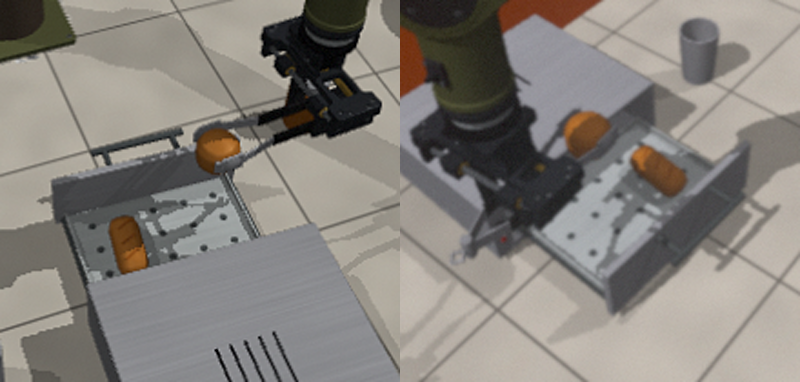

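The roll is held with its underside at about 0.20 m, roughly 17 cm above the tray. The drawer bar is at the same x as at the stop, the long roll is in the tray, and nothing else has moved. Handing in.

```bash
python3 -c "
from plant import r
print(r.finish_job()); print(r.get_state()['clock'])"
```

```text
the job is handed in; nothing more can be done
None
the job is handed in; nothing more can be done
```

I pulled the drawer out to its stop, picked up the tongs and lifted the round roll out with them. I handed in at about 27 s with the roll still held.

**Last checks:**
- **Roll:** it was steady in the tongs, with its underside about 17 cm above the tray. The gripper never touched either roll.
- **Drawer:** it was at its stop. The pull force rose to about 25 N with no further travel, and the bar's measured position was unchanged afterwards (scene and side cameras differ by about 6 mm on it).
- **Everything else:** the long roll was in the tray where it started, and the tumbler and jar had not moved.

**What failed or disagreed:**
- **Missed first pull:** the first grasp of the handle closed on air above the bar and moved nothing. The real grasp point turned out to be about 40 mm higher than the reported TCP, so I measured that with the cameras and corrected for it.
- **Opening reading:** it read about 9 mm on the 12 mm bar. I did not find out why.
- **Tongs grip:** I held the handles about 22 mm behind their middle so the gripper would clear the cabinet and front panel. No contact force showed there.

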